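Sort the label rolls after printing

ROBOT

A 6-joint arm with a two-finger parallel gripper is mounted at the origin on the work surface. World frame = base frame: x ahead of the robot, y to its left, z up, the work surface at z = 0. Lengths are in m, angles in rad, forces in N, time in s.
With the tool pointing down it reaches from about 0.225 to 0.875 m from the base axis. Payload 3.4 kg.
Tool frame: the origin (TCP) lies on the centre line of the jaws, within the pads' length; the fingertips stand 11 mm ahead of it and the grasp point (between the pads) lies 8 mm behind it; z points along the fingers, y is the line along which they close (so a half turn about z gives the same grasp; the last joint's range is limited). The gripper opens to 85 mm and grips with 20 to 120 N. Pads are 22 mm wide; open, the fingers measure 114 mm over their backs; the gripper's body (76 mm by 85 mm) begins 54 mm behind the grasp point. The pads swing forward as they close: fully open they stand 13 mm farther back than shut.
Start: joints at [1.064, 0.276, 1.505, -0, 1.361, -0.121], TCP at [0.216, 0.533, 0.242] pointing down, gripper open.
Joint ranges: [-2.89, 2.89], [-0.75, 2.08], [0.22, 2.7], [-1.18, 4.32], [0.11, 2.71], [-2.7, 2.7]. Speed limits (rad/s): [2.57, 2.57, 3.14, 3.14, 3.14, 3.14].

INTERFACE

Orientations are given as a unit quaternion [w, x, y, z].
In Python, from rig import manip, eyes, job gives the robot as it stands.
- The arm moves only by the tool drive_tool, never from a script. Its argument "rows" is a list of rows, each a list of 3 entries, a list of its own where there are three numbers: the turn, a rotation vector about the world's x, y, z in rad, then the shift along the world's x, y, z in cm, then the finger opening in cm, from 0 to 8.54. A call has 1 to 8 rows; each row shifts and turns the commanded pose from where the row before left it; what a row does not reach is not made up. A row lasts 1/8 s, in which the tool goes at most 62.5 mm and 10.7 degrees, less where a joint would pass 70% of its speed; a pose out of reach is approached as far as the arm can. A call is refused whole if a number of a shift passes 6.25 or a number of a turn 0.188, either way. A call with a gripper value outside its range is refused whole. The fingers move at their own pace and stop on an object; "force" is the grip in N (left out, the last holds). Time passes only in rows, so rows that do not move let the fingers close. It gives the time, the measured TCP pose, the force, the opening and the grip force at its end, in the units of the state.
- manip.get_state(): the state, without advancing time (a new reading comes with each control period).
- eyes.get_image(name): name is "scene" or "top"; returns the picture (420x560x3 uint8, red, green, blue); there is no depth.
- eyes.get_calibration(name): a dict with "camera_matrix" (3x3 intrinsics, pixels), "view" (4x4, takes a point from world to camera coordinates). Camera axes: x right, y up, looking along -z (the intrinsics and any distortion apply to the point x, -y, -z); pixel columns grow to the right and rows downward; lengths in m; the calibration is good to about 2 mm. A picture is of the moment at which its call begins. get_calibration takes no time and is no camera call.
- job.sign_off(): hands the job in; it is judged then, once.
The state is a dict: "clock": time; "qpos": joint angles; "qd": joint speeds; "effort": joint torques, N m; "position": TCP position; "ee_rot": TCP orientation; "contact_force": force on the tool from outside, world axes, zero at the start; "moment": the same for the moment, N m; "width": finger opening in m; "gripper_force": force on a finger pad.
Only numpy, scipy, OpenCV 4.12 (cv2) and the standard library are available. Lean on these libraries where they do the work, as an engineer would, in place of code of your own. Each camera call takes 0.05 s, during which the arm holds its last target. There are 200 camera calls.

TASK

Sort the label rolls on the archive desk: stand both tall rolls upright side by side in the long low tray, thread both flat rolls one on top of the other onto the post of the round stand, and stand the empty cardboard core upright in the round tin. Do not disturb the phone or the stapler, and leave everything let go and at rest.

Things in the scene. Friction and masses are not known exactly. Their poses are not given: they have to be found in the camera images.
- tall_a: Tall label roll, one of two alike: a rigid upright paper tube, white printed labels outside, cream ends, outer diameter 54 mm, hole 38 mm, height 60 mm, about 100 g, standing loose on the desk. Origin: centre of its underside; z is its axis, up.
- tall_b: Tall label roll, one of two alike: a rigid upright paper tube, white printed labels outside, cream ends, outer diameter 54 mm, hole 38 mm, height 60 mm, about 100 g, standing loose on the desk. Origin: centre of its underside; z is its axis, up.
- flat_a: Flat label roll, one of two alike: a low rigid paper ring, white printed labels outside, cream ends, outer diameter 60 mm, hole 38 mm, height only 25 mm, about 60 g, lying loose on the desk with its hole upright. Origin: centre of its underside; z is its axis, up.
- flat_b: Flat label roll, one of two alike: a low rigid paper ring, white printed labels outside, cream ends, outer diameter 60 mm, hole 38 mm, height only 25 mm, about 60 g, lying loose on the desk with its hole upright. Origin: centre of its underside; z is its axis, up.
- core: Empty cardboard core, brown: a plain thin tube of outer diameter 36 mm, hole 29 mm, height 60 mm, about 20 g, standing upright loose on the desk. Origin: centre of its underside; z is its axis, up.
- tray: Long low open tray of grey plastic, fixed to the desk: outside 160 x 84 mm, 14 mm high, walls and floor 4 mm thick (inside 152 x 76 mm), room for the two tall rolls in a row along its length (for instance 38 mm either side of the middle). Origin: centre of its underside, on the desk; x is its long direction, z up.
- stand: Roll stand, fixed to the desk: a grey round foot of diameter 84 mm and 6 mm thick with a steel post of diameter 18 mm upright in its middle, tapered at the tip; the post's top is 64 mm above the desk. Two flat rolls stacked on the foot reach 56 mm. Origin: centre of its underside, on the desk; z up along the post.
- tin: Round open shallow aluminium tin, fixed to the desk: outer diameter 100 mm, 35 mm high, wall 3 mm, floor 3 mm thick. Origin: centre of its underside, on the desk; z up.
- phone: Black smartphone lying face up, loose, 155 x 74 x 8 mm; to be left alone. Origin: centre of its underside; x is its long direction.
- stapler: Black stapler with a steel middle, standing on its base, loose, 130 x 36 mm and 43 mm high; to be left alone. Origin: centre of its underside; x is its long direction.
Not all that is in view belongs to the job. What is shaped like the tall_b but red or turquoise is not meant.

How it is judged:
At the end, for the whole second after the job is handed in: Tall rolls on the tray floor (centres within 55 mm of its middle along, 14 mm across); flat rolls stacked on the post (within 12.5 mm of its axis, undersides below 38 mm); core on the tin floor (within 33 mm); rolls tilted under 0.15 rad, core under 0.2; all slower than 0.02 m/s (x of tall_a in the frame of tray between -0.055 and 0.055 m and y of tall_a in the frame of tray between -0.014 and 0.014 m and height (world z) of each of tall_a, tall_b, core below 0.01 m and angle between each of tall_a, tall_b, flat_a, flat_b's own z axis and vertical below 0.15 rad and x of tall_b in the frame of tray between -0.055 and 0.055 m and y of tall_b in the frame of tray between -0.014 and 0.014 m and horizontal distance between each of flat_a, flat_b and stand below 0.0125 m and height (world z) of each of flat_a, flat_b below 0.038 m and horizontal distance between core and tin below 0.033 m and angle between core's own z axis and vertical below 0.2 rad and linear speed of each of tall_a, tall_b, flat_a, flat_b, core below 0.02 m/s); the robot touches nothing.
It fails at once if the phone is moved more than 20 mm (distance of phone from where it was at the start of the episode above 0.02 m).
It fails at once if the stapler is moved more than 20 mm (distance of stapler from where it was at the start of the episode above 0.02 m).
It also fails if it takes over 112 s, if anything falls off the work surface, if the arm or the gripper's body presses on something with over 40 N, if the wrist force passes 120 N, or if a joint passes its speed limit or range.

## Working session

There is one attempt and no reset: what is moved stays moved. The work goes in short steps, Python scripts to look and compute and a tool call to move; the robot and the scene stay as the last step left them, time stands still between calls to the robot, and variables do not carry over. Pictures are saved under pics/ and viewed, at most 14 in all, crops included, and the job is handed in when it is done.

Besides the shell and the picture viewer there is one more tool, called as a command line: name --argument value ..., lists and objects as JSON in quotes. drive_tool: Moves the arm, as the interface text tells. Its arguments: {"type":"object","properties":{"rows":{"type":"array"},"force":{"type":"number"}},"required":["rows"]}

```bash
mkdir -p pics
python3 - <<'E'
from rig import manip, eyes, job
import cv2
for n in("scene","top"):
    im=eyes.get_image(n); cv2.imwrite(f"pics/{n}0.png",im[...,::-1]); c=eyes.get_calibration(n); print(n,c)
print(manip.get_state())
E
```

```text
scene {'camera_matrix': array([[390.75853635,   0.        , 279.8093678 ],
       [  0.        , 390.75853635, 210.63030993],
       [  0.        ,   0.        ,   1.        ]]), 'view': array([[-0.44804244,  0.8938851 , -0.01508003,  0.21656423],
       [-0.49492639, -0.23395439,  0.83684718,  0.21713156],
       [ 0.74451719,  0.38240656,  0.54722882, -1.23995284],
       [ 0.        ,  0.        ,  0.        ,  1.        ]])}
top {'camera_matrix': array([[541.91891801,   0.        , 284.33048986],
       [  0.        , 541.91891801, 210.70938156],
       [  0.        ,   0.        ,   1.        ]]), 'view': array([[ 0.0094246 , -0.99979438, -0.01795506,  0.0022639 ],
       [ 0.98491569,  0.00617883,  0.17292456, -0.53129399],
       [-0.17277806, -0.01931396,  0.9847714 , -1.11178712],
       [ 0.        ,  0.        ,  0.        ,  1.        ]])}
{'clock': 0.1, 'qpos': array([ 1.06400522e+00,  2.76565122e-01,  1.50597038e+00,  7.36310840e-06,
        1.36071851e+00, -1.21007322e-01]), 'qd': array([-0.00013829, -0.00078289, -0.00444333,  0.00032468,  0.00021744,
        0.00196786]), 'effort': array([ 5.13583982e-04, -4.17701519e+01, -2.46401989e+01, -1.93897758e-04,
        5.83069981e-03,  9.03137106e-06]), 'position': array([0.21615697, 0.53235214, 0.24152158]), 'ee_rot': array([-2.59912546e-04,  1.91698644e-01,  9.81453483e-01, -7.88977845e-04]), 'contact_force': array([ 0.37942179, -0.39535217,  0.05298562]), 'moment': array([-0.00728617,  0.02222917,  0.02402347]), 'gripper_force': 0.0, 'width': 0.08524667243124863}
```

View pics/top0.png

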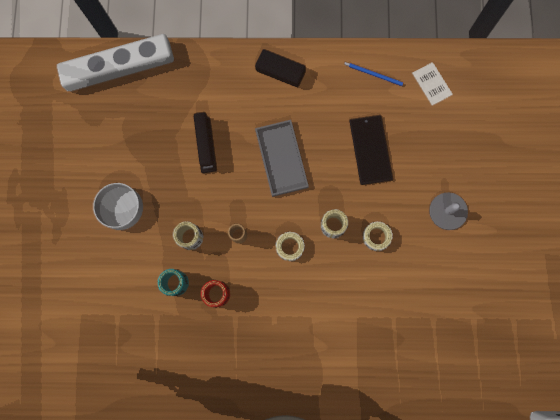

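View pics/scene0.png

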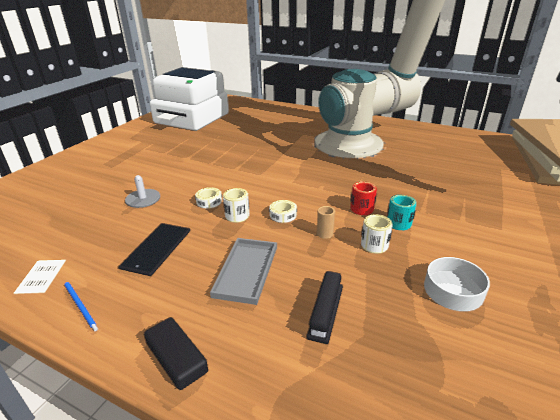

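The top view shows the tin at (118,206), the tall rolls at (187,236) and (334,223), and the core at (237,232). The flat rolls are at (290,246) and (378,236), the stand at (449,211), the tray at (283,158), the stapler at (205,143) and the phone at (371,150). The scene view agrees with this.

```bash
cat > h.py <<'E'
import numpy as np, cv2
from rig import manip, eyes, job
def ray(n,uv,z):
    c=eyes.get_calibration(n); K=c["camera_matrix"]; V=np.array(c["view"]); R=V[:3,:3]; o=-R.T@V[:3,3]
    p=np.linalg.inv(K)@[uv[0],uv[1],1.]; d=R.T@(p*[1,-1,-1]); return o+d*(z-o[2])/d[2]
def proj(n,P):
    c=eyes.get_calibration(n); V=np.array(c["view"]); q=V[:3,:3]@P+V[:3,3]; q=c["camera_matrix"]@(q*[1,-1,-1]); return q[:2]/q[2]
def hullc(mask,n,z):
    """centre of hull of mask's pixels, mapped onto plane z; and equivalent diameter"""
    ys,xs=np.nonzero(mask); P=np.array([ray(n,(x,y),z)[:2] for x,y in zip(xs,ys)])
    c,(w,h),a=cv2.minAreaRect((P*1000).astype(np.float32)); return np.round(c,1),round(w,1),round(h,1),round(a,1)
E
python3 - <<'E'
from h import *
im=cv2.imread("pics/top0.png"); hsv=cv2.cvtColor(im,cv2.COLOR_BGR2HSV); 
for p in [(187,223),(290,233),(334,212),(378,224),(390,236),(345,232),(237,224),(237,240),(430,211),(100,206),(96,206),(283,158),(260,140)]: print(p,hsv[p[1],p[0]])
crop=im[110:310,80:480]; cv2.imwrite("pics/crop0.png",cv2.resize(crop,(800,400),interpolation=cv2.INTER_CUBIC))
for nm,(u,v),z in [("tallb",(187,236),.06),("core",(237,232),.06),("flat1",(290,246),.025),("talla",(334,223),.06),("flat2",(378,236),.025)]:
    m=((hsv[...,2]>140)&(hsv[...,1]>30)&(hsv[...,1]<120)).astype(np.uint8)
    if nm=="core": m=((hsv[...,2]>100)&(hsv[...,1]<150)).astype(np.uint8)
    r=np.zeros_like(m); cv2.circle(r,(u,v),20 if nm!="core" else 12,1,-1); m=m&r
    print(nm,hullc(m,"top",z),ray("top",(u,v),z))
for nm,(u,v),z in [("tin",(118,206),.035),("stand",(449,211),.006),("tray",(283,158),.014),("phone",(371,150),.008),("stapler",(205,143),.043)]: print(nm,ray("top",(u,v),z))
E
```

```text
(187, 223) [ 23  80 147]
(290, 233) [ 24  67 167]
(334, 212) [ 24  74 162]
(378, 224) [ 24  67 178]
(390, 236) [ 23  63 165]
(345, 232) [ 14 152  87]
(237, 224) [ 15 117 144]
(237, 240) [ 15 122 107]
(430, 211) [170   7 108]
(100, 206) [15  6 87]
(96, 206) [ 6 19 67]
(283, 158) [160   8 101]
(260, 140) [ 8 15 68]
tallb (array([479.2, 214.6]), 52.7, 50.7, 2.6) [0.47362756 0.21018873 0.06      ]
core (array([485.1, 109.9]), 38.9, 48.8, 64.7) [0.48283674 0.10516378 0.06      ]
flat1 (array([459.2,  -3.9]), 58.4, 60.3, 0.4) [ 0.45797321 -0.00607047  0.025     ]
talla (array([506.2, -98.9]), 53.6, 53.4, 50.1) [ 0.50331424 -0.09837158  0.06      ]
flat2 (array([ 483.3, -194.3]), 58.0, 60.8, 88.6) [ 0.48099418 -0.19531908  0.025     ]
tin [0.54136852 0.36836665 0.035     ]
stand [ 0.53995618 -0.35512841  0.006     ]
tray [0.65655854 0.01117741 0.014     ]
phone [ 0.6776644  -0.18623066  0.008     ]
stapler [0.68179462 0.18226827 0.043     ]
```

View pics/crop0.png

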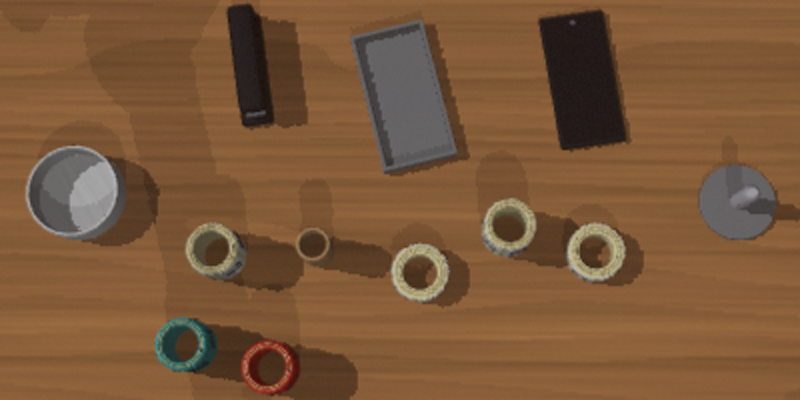

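The crop puts the core's ring at about (236,232), the stand's foot at (448,211), and the tray corners at crop pixels (352,38), (422,21), (466,153) and (388,172). I'll turn these into positions and check them against the scene view.

Run:
```python
from h import *
c=lambda x,y:(80+x/2-.25,110+y/2-.25)
T=[ray("top",c(*p),.014)[:2] for p in [(352,38),(422,21),(466,153),(388,172)]]
T=np.array(T); print("tray",T.mean(0),np.linalg.norm(T-np.roll(T,-1,0),axis=1), (T[0]+T[1]-T[2]-T[3])/2)
pts={}
for n,p,z in [("tallb",(213,250),.06),("core",(313,245),.06),("flat1",(420,272),.025),("talla",(509,227),.06),("flat2",(596,252),.025),("stand",(737,202),.006),("tip",(755,191),.064),("tin",(76,192),.035)]:
    P=ray("top",c(*p),z); print(n,P.round(4),"scene px",proj("scene",P).round(1))
print("tray scene",proj("scene",np.r_[T.mean(0),.014]))
sc=cv2.imread("pics/scene0.png"); cv2.imwrite("pics/crop1.png",cv2.resize(sc[170:310,110:500],(780,280),interpolation=cv2.INTER_CUBIC))
```

```text
tray [0.65801462 0.0108502 ] [0.08151667 0.16053721 0.08882958 0.16002004] [0.15341954 0.04624252]
tallb [0.4763 0.2119 0.06  ] scene px [376.9 219.7]
core [0.4823 0.1067 0.06  ] scene px [325.8 208.9]
flat1 [ 0.4585 -0.0055  0.025 ] scene px [282.4 205.2]
talla [ 0.5028 -0.0989  0.06  ] scene px [235.8 191.9]
flat2 [ 0.4815 -0.1948  0.025 ] scene px [207.8 191.8]
stand [ 0.5405 -0.3535  0.006 ] scene px [142.1 195.6]
tip [ 0.542  -0.3562  0.064 ] scene px [135.8 174.9]
tin [0.5419 0.3689 0.035 ] scene px [454.9 273.1]
tray scene [243.41044829 263.22261051]
```

View pics/crop1.png

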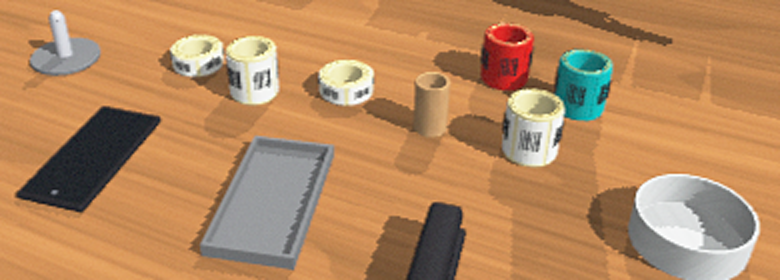

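drive_tool --rows '[[[0, 0, 0.17], [4, -5.5, 0], 8.5], [[0, 0, 0.17], [4, -5.5, 0], 8.5], [[0, 0, 0.17], [4, -5.5, 0], 8.5], [[0, 0, 0.17], [4, -5.5, 0], 8.5], [[0, 0, 0], [4, -5, -2], 8.5], [[0, 0, 0], [4, -5, -2], 8.5], [[0, 0, 0], [2, 0, -2], 8.5], [[0, 0, 0], [0, 0, 0], 8.5]]' --force 30

```text
clock: 1.1
position: [0.4525, 0.2448, 0.1834]
ee_rot: [-0.002, -0.132, 0.991, -0.0]
contact_force: [-0.8, 0.1, 0.3]
width: 0.0848
gripper_force: 0.0
```

The scene crop matches the top-view estimates to about 2 px. Next I'll move above tall_b at (0.477, 0.213) and go down.

drive_tool --rows '[[[0, 0, 0], [1.2, -1.6, -1], 8.5], [[0, 0, 0], [1.25, -1.6, -1], 8.5], [[0, 0, 0], [0, 0, -3], 8.5], [[0, 0, 0], [0, 0, -3], 8.5], [[0, 0, 0], [0, 0, -3], 8.5], [[0, 0, 0], [0, 0, -3], 8.5], [[0, 0, 0], [0, 0, 0], 8.5]]'

```text
clock: 1.98
position: [0.4753, 0.2129, 0.0433]
ee_rot: [-0.003, -0.133, 0.991, -0.0]
contact_force: [0.2, 0.0, -0.0]
width: 0.0849
gripper_force: 0.0
```

drive_tool --rows '[[[0, 0, 0], [0, 0, 0], 4.8], [[0, 0, 0], [0, 0, 0], 4.8], [[0, 0, 0], [0, 0, 0], 4.8], [[0, 0, 0], [0, 0, 0], 4.8], [[0, 0, 0], [0, 0, 0], 4.8], [[0, 0, 0], [0, 0, 0], 4.8]]'

```text
clock: 2.72
position: [0.4782, 0.2141, 0.0468]
ee_rot: [0.002, -0.133, 0.991, 0.0]
contact_force: [-0.5, -0.9, 7.2]
width: 0.0536
gripper_force: 31.7
```

drive_tool --rows '[[[0, 0, 0], [0, 0, 3], 4.8], [[0, 0, 0], [0, 0, 4], 4.8], [[0, 0, 0], [3.6, -3.2, 0], 4.8], [[0, 0, 0], [3.6, -3.2, 0], 4.8], [[0, 0, 0], [3.6, -3.2, 0], 4.8], [[0, 0, 0], [3.6, -3.2, 0], 4.8], [[0, 0, 0], [3.6, -3.2, 0], 4.8], [[0, 0, 0], [3.6, -3.2, 0], 4.8]]'

```text
clock: 3.72
position: [0.6941, 0.0209, 0.1155]
ee_rot: [0.0, -0.133, 0.991, 0.0]
contact_force: [0.9, -0.0, -1.2]
width: 0.0538
gripper_force: 32.1
```

drive_tool --rows '[[[0, 0, 0], [0, 0, 0], 4.8], [[0, 0, 0], [0, 0, 0], 4.8]]'

```text
clock: 3.98
position: [0.6922, 0.0222, 0.1148]
ee_rot: [-0.001, -0.133, 0.991, 0.001]
contact_force: [-0.5, 0.2, -0.4]
width: 0.0536
gripper_force: 32.2
```

Run:
```python
from h import *
a=eyes.get_image("top")[...,::-1]; b=eyes.get_image("scene")[...,::-1]
cv2.imwrite("pics/p1.png",np.hstack([cv2.resize(a[100:300,170:410],(480,400)),cv2.resize(b[150:350,160:320],(320,400))]))
print(manip.get_state()["position"])
```

```text
[0.69186527 0.02296136 0.11512531]
```

View pics/p1.png

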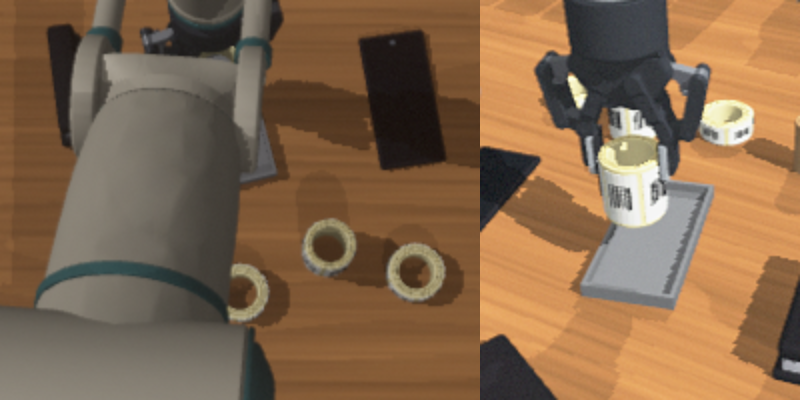

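The roll is held upright over the tray's far end, with its top near crop pixel (633,155). Lowering it now.

drive_tool --rows '[[[0, 0, 0], [0, 0, -2], 4.8], [[0, 0, 0], [0, 0, -2], 4.8], [[0, 0, 0], [0, 0, -1], 4.8], [[0, 0, 0], [0, 0, -0.7], 4.8], [[0, 0, 0], [0, 0, -0.5], 4.8], [[0, 0, 0], [0, 0, -0.1], 4.8], [[0, 0, 0], [0, 0, 0], 4.8]]'

```text
clock: 4.95
position: [0.6933, 0.0219, 0.0525]
ee_rot: [0.0, -0.133, 0.991, -0.0]
contact_force: [-0.3, -0.4, 0.2]
width: 0.0537
gripper_force: 32.2
```

drive_tool --rows '[[[0, 0, 0], [0, 0, -0.15], 4.8], [[0, 0, 0], [0, 0, 0], 4.8], [[0, 0, 0], [0, 0, 0], 6.5], [[0, 0, 0], [0, 0, 0], 6.5], [[0, 0, 0], [0, 0, 0], 7], [[0, 0, 0], [0, 0, 4], 8.5], [[0, 0, 0], [0, 0, 5], 8.5]]'

```text
clock: 5.82
position: [0.692, 0.022, 0.14]
ee_rot: [-0.002, -0.133, 0.991, 0.0]
contact_force: [0.7, -0.6, 0.3]
width: 0.0849
gripper_force: 0.0
```

drive_tool --rows '[[[0, 0, 0], [-3.15, -2, 0], 8.5], [[0, 0, 0], [-3.15, -2, 0], 8.5], [[0, 0, 0], [-3.15, -2, 0], 8.5], [[0, 0, 0], [-3.15, -2, 0], 8.5], [[0, 0, 0], [-3.15, -2, 0], 8.5], [[0, 0, 0], [-3.15, -2.1, 0], 8.5], [[0, 0, 0], [0, 0, 0], 8.5], [[0, 0, 0], [0, 0, 0], 8.5]]'

```text
clock: 6.82
position: [0.5049, -0.0991, 0.141]
ee_rot: [0.001, -0.132, 0.991, -0.0]
contact_force: [-0.7, 0.0, 0.1]
width: 0.085
gripper_force: 0.0
```

Next is tall_a at (0.504, -0.099).

drive_tool --rows '[[[0, 0, 0], [0, 0, -4], 8.5], [[0, 0, 0], [0, 0, -3], 8.5], [[0, 0, 0], [0, 0, -2.7], 8.5], [[0, 0, 0], [0, 0, 0], 8.5], [[0, 0, 0], [0, 0, 0], 4.8], [[0, 0, 0], [0, 0, 0], 4.8], [[0, 0, 0], [0, 0, 0], 4.8], [[0, 0, 0], [0, 0, 0], 4.8]]'

```text
clock: 7.82
position: [0.5055, -0.0993, 0.0451]
ee_rot: [0.002, -0.133, 0.991, -0.001]
contact_force: [0.5, 1.2, 5.9]
width: 0.0537
gripper_force: 31.9
```

drive_tool --rows '[[[0, 0, 0], [0, 0, 0], 4.8], [[0, 0, 0], [0, 0, 0], 4.8]]'

```text
clock: 8.07
position: [0.5055, -0.0993, 0.0451]
ee_rot: [0.002, -0.133, 0.991, -0.001]
contact_force: [0.4, 1.0, 7.1]
width: 0.0535
gripper_force: 31.9
```

drive_tool --rows '[[[0, 0, 0], [0, 0, 3], 4.8], [[0, 0, 0], [0, 0, 4], 4.8], [[0, 0, 0], [3, 2.6, 0], 4.8], [[0, 0, 0], [3, 2.6, 0], 4.8], [[0, 0, 0], [3, 2.6, 0], 4.8], [[0, 0, 0], [2.5, 2, 0], 4.8], [[0, 0, 0], [0, 0, 0], 4.8], [[0, 0, 0], [0, 0, 0], 4.8]]'

```text
clock: 9.07
position: [0.6181, -0.0013, 0.1133]
ee_rot: [-0.001, -0.133, 0.991, -0.0]
contact_force: [-1.3, -0.0, 0.4]
width: 0.0535
gripper_force: 32.1
```

drive_tool --rows '[[[0, 0, 0], [0, 0, -2], 4.8], [[0, 0, 0], [0, 0, -2], 4.8], [[0, 0, 0], [0, 0, -1.2], 4.8], [[0, 0, 0], [0, 0, -0.8], 4.8], [[0, 0, 0], [0, 0, -0.4], 4.8], [[0, 0, 0], [0, 0, 0], 4.8]]'

```text
clock: 9.82
position: [0.6192, -0.0012, 0.0498]
ee_rot: [0.0, -0.133, 0.991, -0.0]
contact_force: [0.1, -1.2, -0.8]
width: 0.0536
gripper_force: 32.1
```

drive_tool --rows '[[[0, 0, 0], [0, 0, -0.15], 4.8], [[0, 0, 0], [0, 0, 0], 4.8], [[0, 0, 0], [0, 0, 0], 6.5], [[0, 0, 0], [0, 0, 0], 6.5], [[0, 0, 0], [0, 0, 0], 7], [[0, 0, 0], [0, 0, 4], 7], [[0, 0, 0], [0, 0, 5], 7]]'

```text
clock: 10.7
position: [0.6181, -0.001, 0.1376]
ee_rot: [-0.002, -0.133, 0.991, 0.001]
contact_force: [0.6, -0.2, 0.8]
width: 0.0697
gripper_force: 0.0
```

drive_tool --rows '[[[0, 0, 0], [-3.4, 2.7, 0], 7], [[0, 0, 0], [-3.4, 2.7, 0], 7], [[0, 0, 0], [-3.4, 2.7, 0], 7], [[0, 0, 0], [-3.4, 2.7, 0], 7], [[0, 0, 0], [0, 0, 0], 7], [[0, 0, 0], [0, 0, 0], 7]]'

```text
clock: 11.45
position: [0.4839, 0.1068, 0.1384]
ee_rot: [0.001, -0.133, 0.991, -0.0]
contact_force: [0.4, -0.6, 0.8]
width: 0.0702
gripper_force: 0.0
```

Run:
```python
from h import *
a=eyes.get_image("top")[...,::-1]; b=eyes.get_image("scene")[...,::-1]
cv2.imwrite("pics/p2.png",np.hstack([cv2.resize(a[100:300,210:410],(400,400)),cv2.resize(b[150:350,180:380],(400,400))]))
```

```text
(no output)
```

View pics/p2.png

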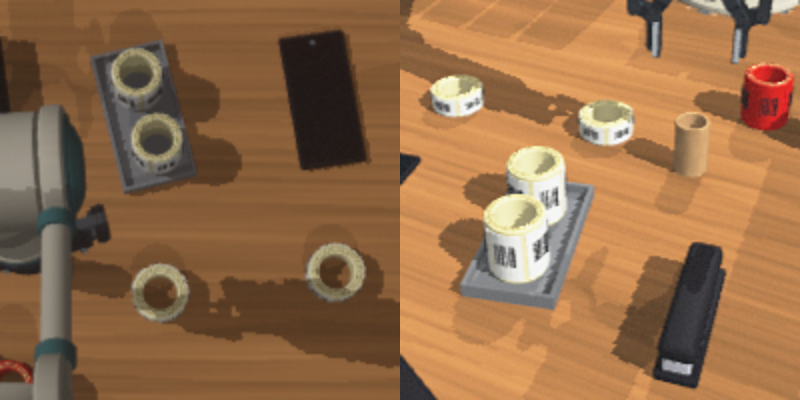

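Both tall rolls stand in the tray, at left-half pixels (137,75) and (157,140). The core is still upright under the open gripper. I'll grasp it gently.

drive_tool --rows '[[[0, 0, 0], [-0.1, 0, -4], 7], [[0, 0, 0], [0, 0, -3], 7], [[0, 0, 0], [0, 0, -2.3], 7], [[0, 0, 0], [0, 0, 0], 7], [[0, 0, 0], [0, 0, 0], 3], [[0, 0, 0], [0, 0, 0], 3], [[0, 0, 0], [0, 0, 0], 3], [[0, 0, 0], [0, 0, 0], 3]]' --force 20

```text
clock: 12.55
position: [0.4832, 0.1069, 0.0462]
ee_rot: [0.002, -0.133, 0.991, -0.0]
contact_force: [0.2, -0.3, 6.4]
width: 0.036
gripper_force: 20.4
```

drive_tool --rows '[[[0, 0, 0], [0, 0, 0], 3], [[0, 0, 0], [0, 0, 0], 3]]'

```text
clock: 12.8
position: [0.4833, 0.1069, 0.0462]
ee_rot: [0.001, -0.133, 0.991, -0.0]
contact_force: [0.7, -0.6, 6.6]
width: 0.0357
gripper_force: 20.4
```

drive_tool --rows '[[[0, 0, 0], [0, 0, 3], 3], [[0, 0, 0], [0, 0, 4], 3], [[0, 0, 0], [1, 4.4, 1], 3], [[0, 0, 0], [1, 4.4, 0], 3], [[0, 0, 0], [1, 4.4, 0], 3], [[0, 0, 0], [1, 4.4, 0], 3], [[0, 0, 0], [1, 4.4, 0], 3], [[0, 0, 0], [1, 4.2, 0], 3]]'

```text
clock: 13.8
position: [0.5417, 0.3704, 0.1248]
ee_rot: [-0.0, -0.133, 0.991, -0.0]
contact_force: [0.2, 0.2, -0.2]
width: 0.0355
gripper_force: 20.3
```

drive_tool --rows '[[[0, 0, 0], [0, 0, 0], 3], [[0, 0, 0], [0, 0, 0], 3]]'

```text
clock: 14.05
position: [0.5411, 0.3683, 0.1245]
ee_rot: [-0.001, -0.133, 0.991, -0.001]
contact_force: [0.7, 0.6, 0.2]
width: 0.0359
gripper_force: 20.3
```

Run:
```python
from h import *
a=eyes.get_image("top")[...,::-1]; b=eyes.get_image("scene")[...,::-1]
cv2.imwrite("pics/p3.png",np.hstack([cv2.resize(a[100:300,60:260],(400,400)),cv2.resize(b[150:350,360:560],(400,400))]))
```

```text
(no output)
```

View pics/p3.png

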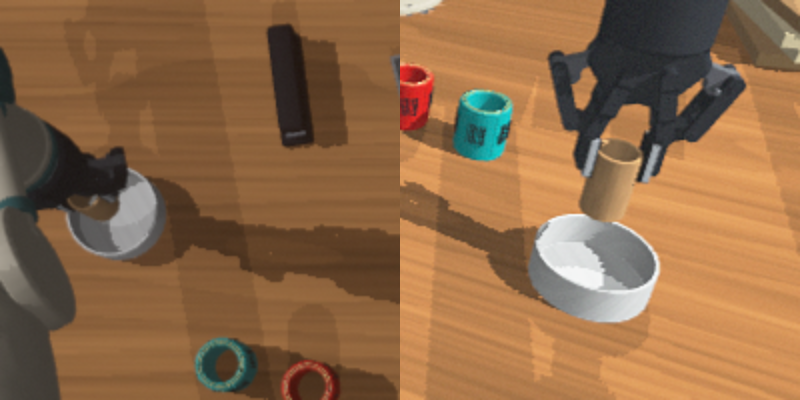

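The core hangs upright over the tin's centre, so I'll lower it and release.

drive_tool --rows '[[[0, 0, 0], [0, 0, -2.5], 3], [[0, 0, 0], [0, 0, -2.5], 3], [[0, 0, 0], [0, 0, -1.4], 3], [[0, 0, 0], [0, 0, -0.7], 3], [[0, 0, 0], [0, 0, -0.4], 3], [[0, 0, 0], [0, 0, 0], 3], [[0, 0, 0], [0, 0, 0], 3]]'

```text
clock: 15.02
position: [0.5424, 0.3692, 0.0508]
ee_rot: [0.001, -0.133, 0.991, 0.0]
contact_force: [-0.1, 0.4, -0.4]
width: 0.0355
gripper_force: 20.3
```

drive_tool --rows '[[[0, 0, 0], [0, 0, 0], 4.2], [[0, 0, 0], [0, 0, 0], 4.6], [[0, 0, 0], [0, 0, 0], 5.2], [[0, 0, 0], [0, 0, 0], 5.2], [[0, 0, 0], [0, 0, 3], 5.2], [[0, 0, 0], [0, 0, 5], 6], [[0, 0, 0], [0, 0, 2], 8.5]]'

```text
clock: 15.9
position: [0.5434, 0.3697, 0.1534]
ee_rot: [0.002, -0.133, 0.991, 0.001]
contact_force: [-0.4, 0.3, -0.6]
width: 0.0762
gripper_force: 0.0
```

drive_tool --rows '[[[0, 0, 0], [-1, -4.6, 0], 8.5], [[0, 0, 0], [-1, -4.6, 0], 8.5], [[0, 0, 0], [-1, -4.6, 0], 8.5], [[0, 0, 0], [-1, -4.6, 0], 8.5], [[0, 0, 0], [-1, -4.6, 0], 8.5], [[0, 0, 0], [-1, -4.6, 0], 8.5], [[0, 0, 0], [-1, -4.6, 0], 8.5], [[0, 0, 0], [-1, -4.6, 0], 8.5]]'

```text
clock: 16.9
position: [0.4617, -0.0005, 0.1503]
ee_rot: [0.0, -0.133, 0.991, -0.0]
contact_force: [0.4, -0.8, -0.2]
width: 0.0851
gripper_force: 0.0
```

drive_tool --rows '[[[0, 0, 0], [0, 0, 0], 8.5], [[0, 0, 0], [0, 0, 0], 8.5]]'

```text
clock: 17.15
position: [0.4622, 0.0011, 0.1503]
ee_rot: [0.0, -0.132, 0.991, 0.0]
contact_force: [0.3, 0.6, 0.1]
width: 0.0848
gripper_force: 0.0
```

Run:
```python
from h import *
a=eyes.get_image("top")[...,::-1]; b=eyes.get_image("scene")[...,::-1]
cv2.imwrite("pics/p4.png",np.hstack([cv2.resize(a[150:300,60:260],(400,300)),cv2.resize(b[200:350,360:560],(400,300))]))
```

```text
(no output)
```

View pics/p4.png

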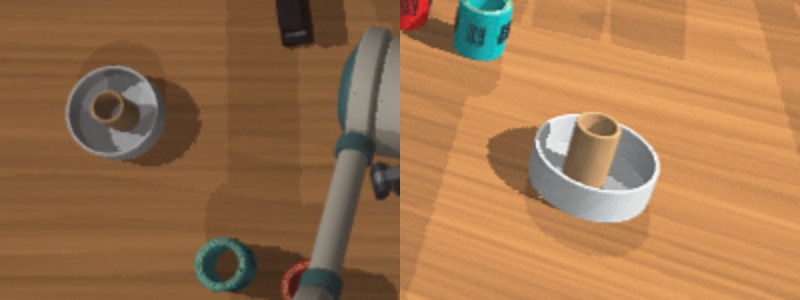

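The core stands upright in the tin, with its top at left-half pixel (107,106). Now flat roll 1, in a slow descent.

drive_tool --rows '[[[0, 0, 0], [-0.3, -0.55, -4], 8.5], [[0, 0, 0], [0, 0, -4], 8.5], [[0, 0, 0], [0, 0, -3], 8.5], [[0, 0, 0], [0, 0, -1.5], 8.5], [[0, 0, 0], [0, 0, -0.9], 8.5], [[0, 0, 0], [0, 0, 0], 8.5], [[0, 0, 0], [0, 0, 0], 8.5]]'

```text
clock: 18.12
position: [0.4597, -0.0043, 0.0167]
ee_rot: [0.001, -0.133, 0.991, -0.0]
contact_force: [-0.5, 0.5, -0.6]
width: 0.0846
gripper_force: 0.0
```

drive_tool --rows '[[[0, 0, 0], [0, 0, 0], 5.4], [[0, 0, 0], [0, 0, 0], 5.4], [[0, 0, 0], [0, 0, 0], 5.4], [[0, 0, 0], [0, 0, 0], 5.4], [[0, 0, 0], [0, 0, 0], 5.4]]' --force 30

```text
clock: 18.75
position: [0.4595, -0.0046, 0.0171]
ee_rot: [0.001, -0.132, 0.991, -0.0]
contact_force: [-0.9, 1.2, 5.9]
width: 0.0585
gripper_force: 31.1
```

drive_tool --rows '[[[0, 0, 0], [0, 0, 3], 5.4], [[0, 0, 0], [0, 0, 4], 5.4], [[0, 0, 0], [0, 0, 2], 5.4], [[0, 0, 0], [1, -4.5, 0], 5.4], [[0, 0, 0], [1, -4.5, 0], 5.4], [[0, 0, 0], [1, -4.5, 0], 5.4], [[0, 0, 0], [1, -4.5, 0], 5.4], [[0, 0, 0], [1, -4.5, 0], 5.4]]'

```text
clock: 19.75
position: [0.5091, -0.2311, 0.1064]
ee_rot: [0.0, -0.133, 0.991, -0.0]
contact_force: [1.0, 0.4, -0.7]
width: 0.0582
gripper_force: 33.0
```

drive_tool --rows '[[[0, 0, 0], [1, -4.5, 0], 5.4], [[0, 0, 0], [1, -4, 0], 5.4], [[0, 0, 0], [1.2, -4, 0], 5.4], [[0, 0, 0], [0, 0, 0], 5.4], [[0, 0, 0], [0, 0, 0], 5.4]]'

```text
clock: 20.38
position: [0.5403, -0.354, 0.1057]
ee_rot: [-0.0, -0.132, 0.991, 0.001]
contact_force: [0.7, 0.4, -1.2]
width: 0.0585
gripper_force: 33.0
```

Run:
```python
from h import *
a=eyes.get_image("top")[...,::-1]; b=eyes.get_image("scene")[...,::-1]
cv2.imwrite("pics/p5.png",np.hstack([cv2.resize(a[160:260,400:500],(400,400),interpolation=2),cv2.resize(b[120:220,90:190],(400,400),interpolation=2)]))
print(manip.get_state()["position"])
```

```text
[ 0.54047974 -0.35330154  0.10603905]
```

View pics/p5.png

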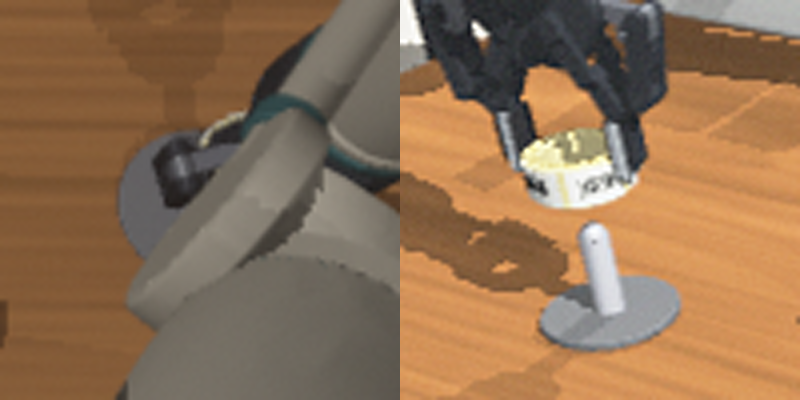

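The ring is held level above the post. In the scene its top centre is at about (135,159) and the post tip at about (138,176). I'll compare the alignment numerically.

Run:
```python
from h import *
for P in [(.5405,-.3535,.114),(.5405,-.3535,.064),(.5405,-.3535,.006),(.5405,-.3435,.064),(.5505,-.3535,.064)]: print(P,proj("scene",np.array(P)).round(1))
b=cv2.imread("pics/scene0.png"); h=cv2.cvtColor(b,40).astype(int); m=((h[...,1]<40)&(h[...,2]>90))
r=np.zeros(m.shape,bool); r[172:212,118:165]=1; m&=r
for v in range(174,210): 
    x=np.nonzero(m[v])[0]; 
    if len(x): print(v,x.min(),x.max(),end="; ")
```

```text
(0.5405, -0.3535, 0.114) [132.4 155.8]
(0.5405, -0.3535, 0.064) [137.1 174.8]
(0.5405, -0.3535, 0.006) [142.1 195.6]
(0.5405, -0.3435, 0.064) [140.2 175.7]
(0.5505, -0.3535, 0.064) [134.  176.6]
175 137 138; 176 136 140; 177 135 140; 178 135 141; 179 135 141; 180 135 142; 181 135 142; 182 136 142; 183 136 142; 184 136 143; 185 136 143; 186 137 143; 187 137 143; 188 137 143; 189 137 152; 190 137 155; 191 135 157; 192 132 158; 193 130 158; 194 129 159; 195 128 159; 196 127 159; 197 126 159; 198 126 158; 199 125 158; 200 125 157; 201 125 156; 202 126 155; 203 126 153; 204 128 152; 205 129 149; 206 131 145; 207 136 138;
```

Run:
```python
from h import *
b=np.ascontiguousarray(eyes.get_image("scene")[...,::-1]); h=cv2.cvtColor(b,40).astype(int)
for v in range(150,174):
    print(v,' '.join(f"{h[v,u,1]:3d}/{h[v,u,2]:3d}" for u in range(117,153,1)))
```

```text
150   3/ 74   9/ 59  15/ 67  22/ 59  35/ 58  70/ 51 131/123 148/204 152/217 145/217 150/197 143/192 147/191 147/186 150/192 146/191 143/194 146/191 141/195 146/191 149/195 146/197 147/200 136/157  49/ 89  32/ 96  21/ 86  14/ 55  17/ 46  12/ 43  39/ 46  66/ 35  76/ 37 147/185 148/205 141/197
151  19/110  18/ 56  17/ 61  17/ 60  16/ 62  47/ 43 116/112 144/211 146/212 148/197 148/191 149/188 147/187 156/180 149/188 149/186 148/184 155/186 150/192 146/188 150/194 152/194 151/198 130/157  11/118  18/168  14/198  14/127  29/ 44  36/ 57  18/ 43  33/ 46  65/ 63 106/135 143/216 152/223
152   8/121  15/ 67  22/ 59   9/ 59  20/ 64  33/ 46 101/ 68 151/171 143/194 149/190 147/193 146/194 150/196 131/195 131/181 133/165 120/164  81/186  85/172  91/166  95/151  87/168  88/166  86/127   7/108  16/162  13/200  15/157  23/ 88  23/ 56  23/ 44  27/ 38  58/ 66  95/123 143/210 146/224
153  11/140  13/ 76   9/ 58  23/ 56  22/ 59  13/ 59  50/ 46 151/160 147/184 148/181 123/186 129/174  96/181 101/151  83/173  65/251  82/225  76/172  77/166  70/182  77/172  80/166  84/179  90/150  20/113  17/164  15/192  10/
[... 5207 characters left out ...]
/211  98/216 123/219 144/215 153/216 149/218 152/218 149/221 150/222 150/224 147/224 148/224 150/222 148/223 148/222
172 147/217 146/218 148/222 149/217 149/218 149/218 153/216 150/217 150/216 149/212 139/214 131/209 120/209 116/200 118/198 119/201 116/214 114/214 119/215 125/215 135/214 147/211 159/212 149/217 152/215 146/217 144/218 148/216 148/217 149/217 146/218 147/219 151/220 148/223 146/223 144/223
173 148/220 143/220 143/219 144/220 147/217 146/218 153/219 147/221 149/217 149/216 147/217 153/217 150/219 152/213 150/212 150/211 156/207 158/204 155/209 153/210 154/210 155/211 149/212 149/211 147/211 145/214 148/214 152/213 147/215 144/216 149/215 149/215 146/218 146/218 145/220 145/221
```

Run:
```python
from h import *
def bb(x,y,z):
    t=np.linspace(0,6.28,90); P=[proj("scene",np.array([x+.03*np.cos(a),y+.03*np.sin(a),zz])) for a in t for zz in (z,z+.025)]
    P=np.array(P); return P.min(0).round(1),P.max(0).round(1)
for a in [(.5405,-.3535,.089),(.5405,-.3535,.084),(.5405,-.3535,.079),(.5405,-.3485,.084)]: print(a,*bb(*a))
```

```text
(0.5405, -0.3535, 0.089) [118.9 150.4] [147.9 171.3]
(0.5405, -0.3535, 0.084) [119.4 152.3] [148.4 173.3]
(0.5405, -0.3535, 0.079) [119.9 154.2] [148.8 175.2]
(0.5405, -0.3485, 0.084) [121.  152.7] [150.  173.7]
```

The ring's outline matches what I'd expect for it centred over the post, to about 3 mm, and the hole leaves 10 mm. Lowering in stages.

drive_tool --rows '[[[0, 0, 0], [0, 0, -1.5], 5.4], [[0, 0, 0], [0, 0, -1], 5.4], [[0, 0, 0], [0, 0, -1], 5.4], [[0, 0, 0], [0, 0, -1], 5.4], [[0, 0, 0], [0, 0, 0], 5.4]]'

```text
clock: 21.15
position: [0.5404, -0.3541, 0.0598]
ee_rot: [-0.001, -0.133, 0.991, 0.001]
contact_force: [-0.5, -0.1, -0.5]
width: 0.0582
gripper_force: 33.0
```

drive_tool --rows '[[[0, 0, 0], [0, 0, -1.5], 5.4], [[0, 0, 0], [0, 0, -1], 5.4], [[0, 0, 0], [0, 0, -0.7], 5.4], [[0, 0, 0], [0, 0, -0.3], 5.4], [[0, 0, 0], [0, 0, 0], 5.4], [[0, 0, 0], [0, 0, 0], 5.4]]'

```text
clock: 21.9
position: [0.5413, -0.3548, 0.0265]
ee_rot: [0.0, -0.133, 0.991, -0.0]
contact_force: [-0.3, -0.3, -0.5]
width: 0.0586
gripper_force: 33.0
```

drive_tool --rows '[[[0, 0, 0], [0, 0, -0.3], 5.4], [[0, 0, 0], [0, 0, 0], 5.4], [[0, 0, 0], [0, 0, 0], 7], [[0, 0, 0], [0, 0, 0], 8], [[0, 0, 0], [0, 0, 0], 8.5], [[0, 0, 0], [0, 0, 4], 8.5], [[0, 0, 0], [0, 0, 5], 8.5], [[0, 0, 0], [0, 0, 4], 8.5]]'

```text
clock: 22.9
position: [0.5413, -0.3548, 0.1551]
ee_rot: [0.001, -0.133, 0.991, -0.001]
contact_force: [-0.3, -0.1, -0.2]
width: 0.085
gripper_force: 0.0
```

drive_tool --rows '[[[0, 0, 0], [-1.5, 4, 0], 8.5], [[0, 0, 0], [-1.5, 4, 0], 8.5], [[0, 0, 0], [-1.5, 4, 0], 8.5], [[0, 0, 0], [-1.4, 4, 0], 8.5], [[0, 0, 0], [0, 0, 0], 8.5], [[0, 0, 0], [0, 0, 0], 8.5]]'

```text
clock: 23.65
position: [0.4827, -0.1951, 0.1535]
ee_rot: [0.001, -0.133, 0.991, -0.001]
contact_force: [0.0, 0.1, -0.8]
width: 0.0849
gripper_force: 0.0
```

Run:
```python
from h import *
a=eyes.get_image("top")[...,::-1]; b=eyes.get_image("scene")[...,::-1]
cv2.imwrite("pics/p6.png",np.hstack([cv2.resize(a[160:260,400:500],(400,400),interpolation=2),cv2.resize(b[130:230,120:220],(400,400),interpolation=2)]))
print(manip.get_state()["position"])
```

```text
[ 0.48280054 -0.19572319  0.15325497]
```

View pics/p6.png

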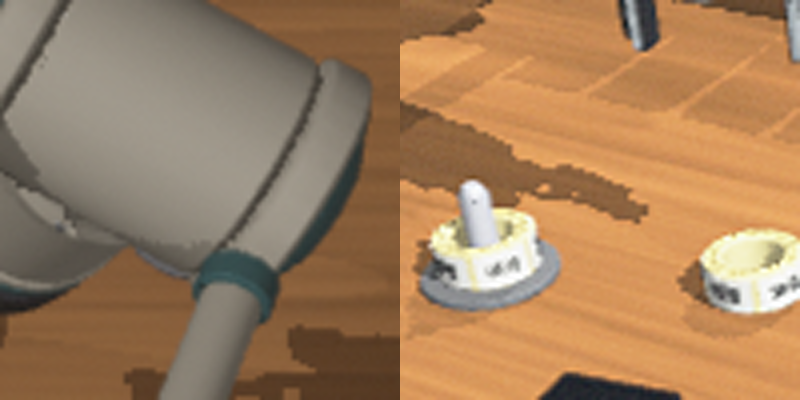

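The first flat roll lies on the foot around the post, at right-half pixel (485,250). The second waits at (750,265). Now I'll pick up the second.

drive_tool --rows '[[[0, 0, 0], [0, 0.1, -4], 8.5], [[0, 0, 0], [0, 0, -4], 8.5], [[0, 0, 0], [0, 0, -3], 8.5], [[0, 0, 0], [0, 0, -1.8], 8.5], [[0, 0, 0], [0, 0, -0.9], 8.5], [[0, 0, 0], [0, 0, 0], 8.5], [[0, 0, 0], [0, 0, 0], 8.5]]'

```text
clock: 24.62
position: [0.4827, -0.1942, 0.0167]
ee_rot: [0.001, -0.133, 0.991, -0.0]
contact_force: [-0.5, 0.5, -0.8]
width: 0.0853
gripper_force: 0.0
```

drive_tool --rows '[[[0, 0, 0], [0, 0, 0], 5.4], [[0, 0, 0], [0, 0, 0], 5.4], [[0, 0, 0], [0, 0, 0], 5.4], [[0, 0, 0], [0, 0, 0], 5.4], [[0, 0, 0], [0, 0, 0], 5.4]]'

```text
clock: 25.25
position: [0.4825, -0.1939, 0.0172]
ee_rot: [0.001, -0.133, 0.991, -0.001]
contact_force: [-0.9, 0.7, 6.2]
width: 0.0577
gripper_force: 32.0
```

drive_tool --rows '[[[0, 0, 0], [0, 0, 3], 5.4], [[0, 0, 0], [0, 0, 4], 5.4], [[0, 0, 0], [0, 0, 2], 5.4], [[0, 0, 0], [1.5, -4, 0], 5.4], [[0, 0, 0], [1.5, -4, 0], 5.4], [[0, 0, 0], [1.5, -4, 0], 5.4], [[0, 0, 0], [1.4, -4, 0], 5.4], [[0, 0, 0], [0, 0, 0], 5.4]]'

```text
clock: 26.25
position: [0.5421, -0.3568, 0.1059]
ee_rot: [0.001, -0.132, 0.991, -0.001]
contact_force: [-0.3, 0.1, -0.4]
width: 0.0579
gripper_force: 32.9
```

Run:
```python
from h import *
b=eyes.get_image("scene")[...,::-1]
cv2.imwrite("pics/p7.png",cv2.resize(b[120:220,90:190],(500,500),interpolation=2))
print(manip.get_state()["position"])
```

```text
[ 0.54100684 -0.35454276  0.10569785]
```

View pics/p7.png

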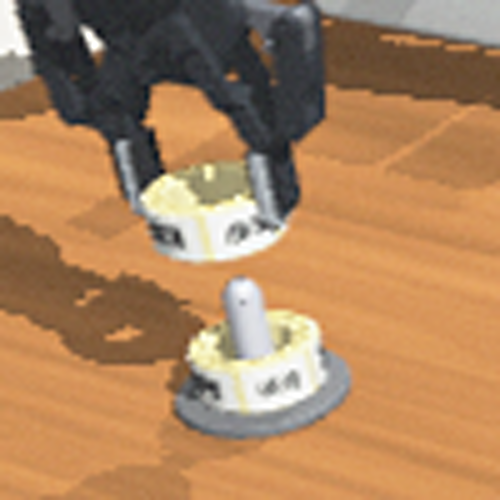

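The second ring is held level over the post. It spans crop pixels 138–285 above the tip at (240,280), the same alignment as the first. I'll lower it onto the first.

drive_tool --rows '[[[0, 0, 0], [0, 0, -1.5], 5.4], [[0, 0, 0], [0, 0, -1], 5.4], [[0, 0, 0], [0, 0, -1], 5.4], [[0, 0, 0], [0, 0, -1], 5.4], [[0, 0, 0], [0, 0, -0.8], 5.4], [[0, 0, 0], [0, 0, -0.3], 5.4], [[0, 0, 0], [0, 0, 0], 5.4]]'

```text
clock: 27.18
position: [0.541, -0.3536, 0.0499]
ee_rot: [-0.0, -0.133, 0.991, 0.0]
contact_force: [0.6, -0.9, -0.9]
width: 0.0579
gripper_force: 32.9
```

drive_tool --rows '[[[0, 0, 0], [0, 0, -0.15], 5.4], [[0, 0, 0], [0, 0, 0], 5.4], [[0, 0, 0], [0, 0, 0], 7], [[0, 0, 0], [0, 0, 0], 8], [[0, 0, 0], [0, 0, 0], 8.5], [[0, 0, 0], [0, 0, 4], 8.5], [[0, 0, 0], [0, 0, 5], 8.5], [[0, 0, 0], [0, 0, 4], 8.5]]'

```text
clock: 28.18
position: [0.5413, -0.3538, 0.1806]
ee_rot: [0.001, -0.133, 0.991, -0.001]
contact_force: [-0.3, 0.4, -0.1]
width: 0.0849
gripper_force: 0.0
```

drive_tool --rows '[[[0, 0, 0], [-3, 3, 1], 8.5], [[0, 0, 0], [-3, 3, 1], 8.5], [[0, 0, 0], [-3, 3, 1], 8.5], [[0, 0, 0], [-3, 3, 1], 8.5], [[0, 0, 0], [-3, 3, 0], 8.5], [[0, 0, 0], [-3, 3, 0], 8.5], [[0, 0, 0], [0, 0, 0], 8.5], [[0, 0, 0], [0, 0, 0], 8.5]]'

```text
clock: 29.18
position: [0.3618, -0.1742, 0.2191]
ee_rot: [0.001, -0.133, 0.991, -0.001]
contact_force: [-0.2, -0.4, -0.0]
width: 0.0847
gripper_force: 0.0
```

Run:
```python
from h import *
a=eyes.get_image("top")[...,::-1]; b=eyes.get_image("scene")[...,::-1]
cv2.imwrite("pics/p8.png",cv2.resize(b[130:320,100:500],(800,380),interpolation=2)); cv2.imwrite("pics/t8.png",a)
h=cv2.cvtColor(np.ascontiguousarray(a),40); m=((h[...,2]>140)&(h[...,1]>30)&(h[...,1]<120)).astype(np.uint8)
M=np.array([.658,.011]); ax=np.array([.957,.289]); 
n,l,s,c=cv2.connectedComponentsWithStats(m)
for i in range(1,n):
    if s[i,4]>60: 
        r=hullc(l==i,"top",.064); d=r[0]/1000-M; print(c[i].round(),s[i,4],r,"along/across",d@ax,d@[-ax[1],ax[0]])
```

```text
[430.  92.] 81 (array([ 811.9, -313.6]), 87.8, 55.2, 28.5) along/across 0.05347289999999991 -0.3551193
[278. 136.] 200 (array([692.9,  22.4]), 51.7, 49.7, 0.5) along/across 0.03669389999999993 0.0008237000000000209
[288. 169.] 205 (array([619.7,  -0.8]), 50.5, 51.2, 0.3) along/across -0.0400633 -0.00022390000000000083
[455. 206.] 402 (array([ 539.5, -351.1]), 58.4, 60.2, 65.4) along/across -0.21805140000000006 -0.3122832
[398. 261.] 503 (array([ 426.2, -230.8]), 25.4, 96.9, 51.7) along/across -0.29171280000000005 -0.16441240000000001Traceback (most recent call last):
  File "<stdin>", line 9, in <module>
  File "h.py", line 10, in hullc
    ys,xs=np.nonzero(mask); P=np.array([ray(n,(x,y),z)[:2] for x,y in zip(xs,ys)])
                                        ~~~^^^^^^^^^^^
  File "h.py", line 4, in ray
    c=eyes.get_calibration(n); K=c["camera_matrix"]; V=np.array(c["view"]); R=V[:3,:3]; o=-R.T@V[:3,3]
ValueError: time passes only in moves, steps and waits
```

View pics/p8.png

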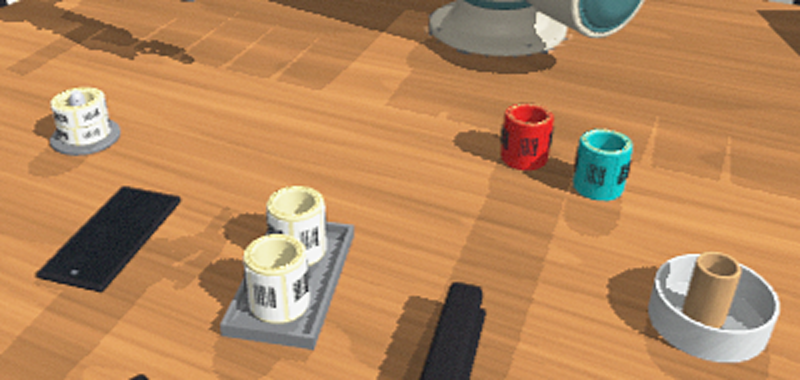

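Everything is in place. The flat rolls are stacked on the post at (80,115), the tall rolls are in the tray (within 1 mm across, +37 and −40 mm along), and the core is upright in the tin at (713,290). The phone and stapler haven't moved.

```bash
python3 -c "
from rig import job
print(job.sign_off())"
```

```text
the job is handed in; nothing more can be done
None
```

I handed the job in at about 29 s: both tall rolls stand in the tray, both flat rolls are stacked on the post, and the core is upright in the tin. In the last picture, taken before hand-in, the phone and stapler looked unmoved and the gripper was clear; the sign-off returned no verdict.

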